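# Swing the bench magnifier over the phone and switch on its lamp

### The job

With closed fingers, push the arm of the bench magnifier sideways until the centre of its lens stands straight above the middle of the phone, and let it rest there. Only then press the round light button on the magnifier's foot fully down with a fingertip, and let go. Touch only the arm and the button: the phone and the other things on the worktop stay where they lie, and nothing is picked up.

Things in the scene. Friction and masses are not known exactly. Their poses are not given: they have to be found in the camera images.
- stand: Bench magnifier's fixed foot: grey plate 150 x 110 mm, 12 mm thick, with a 20 mm steel post. Origin on the worktop (z = 0) under the post's axis; its own -x points the way the arm points at joint 0, its +x from the post to the switch pod. The pod (56 x 70 mm, top 47 mm above the worktop) is centred 66 mm from the post and carries the light button.
- pivot (a point): Point on the arm's vertical pivot axis, 93 mm above the worktop (mid-height of the bar). The round grey hub there is 38 mm across, its top cap 110 mm above the worktop.
- swing_arm (a joint): Angle of the magnifier's arm about the vertical pivot, rad, range -1.65 to 1.65. At 0 the arm points along the stand's -x (roughly towards the robot); it grows anticlockwise seen from above (at +1.57 the arm points along the stand's -y). Friction hinge without spring: about 0.18 N m turns it (2 N at mid-bar) and it stays where it is left.
- bar_mid (a point): Place to push: the middle of the free part of the arm's aluminium bar, 110 mm from the pivot axis. The bar is 12 mm wide and 14 mm high, its centre line 93 mm above the worktop (86 to 100 mm), free between 25 and 145 mm from the axis.
- lens (a point): Centre of the clear lens in its black ring (80 mm across, 18 mm high, from 84 to 102 mm above the worktop) at the arm's end, 200 mm from the pivot axis. It moves with the arm.
- light_button_top (a point): Centre of the top face of the round white light button (30 mm across) on the pod behind the post, 69 mm above the worktop; it stands 10 mm proud of its black housing (46 mm across) and is pressed straight down.
- light_button (a joint): Travel of the light button, m: 0 up, 0.006 fully down; a spring (about 5 N fully down) brings it back.
- phone_repair: Black phone, 144 x 68 x 8 mm, lying flat, at any yaw, near the circle on which the lens travels (within 9 mm of it). Origin in the middle of its underside; its own x is the long way.
- card_reader: Bystander: black card reader, 66 x 26 x 9 mm, near the lens's circle. Origin in the middle of its underside.
- rosin_tin: Bystander: small round yellowish tin, 45 mm across, 18 mm high, near the lens's circle. Origin under its centre.
- tape_kapton: Bystander: amber tape roll lying flat, 62 mm across, 10 mm high, near the lens's circle. Origin under its centre.
- battery_1: Bystander: lying battery, 50 x 15 x 15 mm, right of the foot. Origin at the middle of its underside.
- marker: Bystander: lying marker, 121 x 12 x 13 mm, left of the switch pod. Origin at the middle of its underside.
- screwdriver_1: Bystander: screwdriver, 150 x 17 x 19 mm, lying near the right edge of the worktop. Origin at the middle of its underside.
Mind the look-alikes: they are no part of the job. Leave any white look-alike of the phone_repair alone.

How it is judged (in metres and radians):
On the way, in this order (a step that is already met when the one before it is completed fails the run):
1. the lens stands over the middle of the phone and the arm is at rest (horizontal distance between lens and phone_repair below 0.02 m and velocity of joint swing_arm between -0.03 and 0.03 rad/s), for 0.3 s.
2. the light button is pressed down (value of joint light_button above 0.004 m), for 0.05 s.
At the end, for the whole second after the job is handed in: The lens centre is within 20 mm, seen from above, of the phone's middle, the arm is at rest (under 0.03 rad/s), the light button has been pressed (over 4 mm) and is up again (under 2 mm), the phone lies within 8 mm and the bystanders within 12 mm of where they lay (all of step 1 and value of joint light_button below 0.002 m and distance of phone_repair from where it was at the start of the episode below 0.008 m and distance of each of card_reader, rosin_tin, tape_kapton, battery_1, marker, screwdriver_1 from where it was at the start of the episode below 0.012 m); the robot touches nothing.
It fails at once if the light button is pressed while the lens is not over the phone (over 25 mm off) (value of joint light_button above 0.004 m and horizontal distance between lens and phone_repair above 0.025 m).
It fails at once if the phone is shifted by more than 8 mm (distance of phone_repair from where it was at the start of the episode above 0.008 m).
It fails at once if the phone is lifted (height (world z) of phone_repair above 0.006 m).
It fails at once if another thing on the worktop is shifted or lifted (over 12 mm) (distance of any of card_reader, rosin_tin, tape_kapton, battery_1, marker, screwdriver_1 from where it was at the start of the episode above 0.012 m).
It also fails if it takes over 54 s, if anything falls off the work surface, if the arm or the gripper's body presses on something with over 40 N, if the wrist force passes 120 N, or if a joint passes its speed limit or range.

### The arm

A 6-joint arm with a two-finger parallel gripper is mounted at the origin on a cart in front of the work surface, level with it; the furniture and walls round the work are solid. World frame = base frame: x ahead of the robot, y to its left, z up, the work surface at z = 0. Lengths are in m, angles in degrees, forces in N, time in s.
With the tool pointing down it reaches from about 0.4 to 0.825 m from the base axis. Payload 7 kg.
Tool frame: the origin (TCP) lies on the centre line of the jaws, within the pads' length; the fingertips stand 8 mm ahead of it and the grasp point (between the pads) lies 11 mm behind it; z points along the fingers, y is the line along which they close (so a half turn about z gives the same grasp; the last joint's range is limited). The gripper opens to 88 mm and grips with 3 to 60 N. Pads are 19 mm wide; open, the fingers measure 130 mm over their backs; the gripper's body (78 mm by 193 mm) begins 47 mm behind the grasp point.
Start: joints at [-47.894, 20.546, 0.682, 0, -70.136, -16.507], TCP at [0.292, -0.609, 0.199] pointing down, gripper open.
Joint ranges: [-176.03, 176.03], [-82.01, 121.73], [-58.28, 71.71], [-173.87, 95.51], [-174.79, -0.11], [-173.66, 173.66]. Speed limits (degrees/s): [136.94, 136.94, 172.46, 180, 180, 180].

### API

Orientations are given as [roll, pitch, yaw] about the fixed x, y, z axes, in that order (R = Rz(yaw) Ry(pitch) Rx(roll)).
In Python, from plant import r gives the robot as it stands.
- The arm moves only by the tool carry_out, never from a script. Its argument "targets" is a list of rows, each a list of 6 numbers: the shift along the tool's x, y, z scaled (see below), then the turn, a rotation vector about the tool's x, y, z scaled (see below). A call has 1 to 5 rows; each row shifts and turns the commanded pose from where the row before left it, along the tool's axes as they then stand; what a row does not reach is not made up. The controller multiplies each number of a shift by 0.5 m and each number of a turn by 60 degrees. A row lasts 1/8 s, in which the tool goes at most 62.5 mm and 10.7 degrees, less where a joint would pass 70% of its speed; a pose out of reach is approached as far as the arm can. A call with a number of a shift or a turn outside -1 to 1 is refused whole. A call with a gripper value outside its range is refused whole. "hand" is the opening, from 0 (shut) to 1 (fully open), set as the call begins (left out, the last holds). The fingers move at their own pace and stop on an object; "squeeze" is the grip in N (left out, the last holds). Time passes only in rows, so rows that do not move let the fingers close. It gives the time, the measured TCP pose, the force, the opening and the grip force at its end, in the units of the state.
- r.get_state(): the state, without advancing time (a new reading comes with each control period).
- r.capture(name): name is "scene" or "top"; returns the picture (400x640x3 uint8, red, green, blue); there is no depth.
- r.camera_info(name): a dict with "K" (3x3 intrinsics, pixels), "eye" and "attitude" of the camera in the world. Camera axes: x right, y down, z forward; pixel columns grow to the right and rows downward; lengths in m; the calibration is good to about 2 mm. A picture is of the moment at which its call begins. camera_info takes no time and is no camera call.
- r.close_job(): hands the job in; it is judged then, once.
The state is a dict: "time_s": time; "joints": joint angles; "qd": joint speeds; "joint_torque": joint torques, N m; "tcp_pos": TCP position; "eef_rot": TCP orientation; "contact_force": force on the tool from outside, world axes, zero at the start; "moment": the same for the moment, N m; "gripper_width": finger opening in m; "gripper_force": force on a finger pad.
Only numpy, scipy, OpenCV 4.12 (cv2) and the standard library are available. Lean on these libraries where they do the work, as an engineer would, in place of code of your own. Each camera call takes 0.05 s, during which the arm holds its last target. There are 200 camera calls.

## Working session

There is one attempt and no reset: what is moved stays moved. The work goes in short steps, Python scripts to look and compute and a tool call to move; the robot and the scene stay as the last step left them, time stands still between calls to the robot, and variables do not carry over. Pictures are saved under pics/ and viewed, at most 10 in all, crops included, and the job is handed in when it is done.

Besides the shell and the picture viewer there is one more tool, called after "Emit:" as name(argument=value, ...), one argument or row to a line, values as JSON. carry_out: Moves the arm, as the interface text tells. Its arguments: {"type":"object","properties":{"targets":{"type":"array","items":{"type":"array","items":{"type":"number","minimum":-1,"maximum":1}}},"hand":{"type":"number"},"squeeze":{"type":"number"}},"required":["targets"]}

```bash
mkdir -p pics; python3 - <<'E'
from plant import r
import cv2
for n in("scene","top"):
    im=r.capture(n); cv2.imwrite(f"pics/{n}0.png",im[:,:,::-1]); print(n,r.camera_info(n))
print(r.get_state())
E
```

```text
scene {'K': array([[383.70644326,   0.        , 318.21222662],
       [  0.        , 383.70644326, 201.04254611],
       [  0.        ,   0.        ,   1.        ]]), 'eye': array([-0.16261594, -0.57270442,  0.53732716]), 'attitude': array([-117.24161361,   -1.1350571 ,  -54.47229449])}
top {'K': array([[478.85086795,   0.        , 324.68543839],
       [  0.        , 478.85086795, 198.61601795],
       [  0.        ,   0.        ,   1.        ]]), 'eye': array([ 0.49241516, -0.048634  ,  1.35076264]), 'attitude': array([-176.88014328,   -0.69054766,  -90.89763536])}
{'time_s': 0.1, 'joints': array([-4.78947668e+01,  2.05868329e+01,  6.40503631e-01, -1.90706482e-02,
       -7.01360388e+01, -1.65071963e+01]), 'qd': array([ 0.02215023, -0.08711468,  0.09941228,  0.01263214,  0.03585283,
        0.04941597]), 'joint_torque': array([-1.03068956e-03, -5.84162271e+01,  2.93751866e+01,  7.01559573e+00,
        1.01776875e-02, -6.05067135e-05]), 'tcp_pos': array([ 0.2914198 , -0.60832987,  0.19862908]), 'eef_rot': array([ 1.79915932e+02, -6.21622193e-03, -1.54408451e+02]), 'contact_force': array([ 0.12306061, -0.5109701 ,  0.45413886]), 'moment': array([ 0.0162465 , -0.03633256, -0.09025476]), 'gripper_force': 0.0, 'gripper_width': 0.08762140448880248}
```

View pics/top0.png

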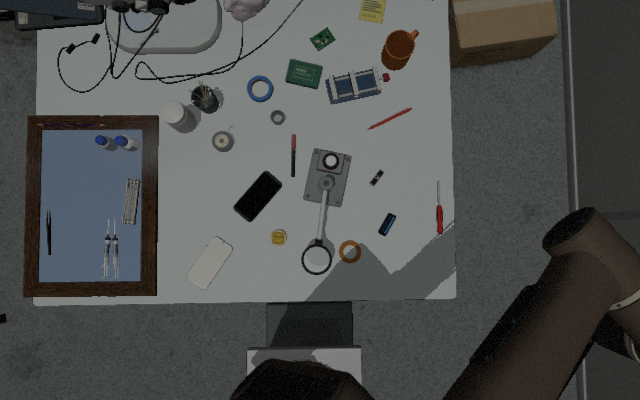

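View pics/scene0.png

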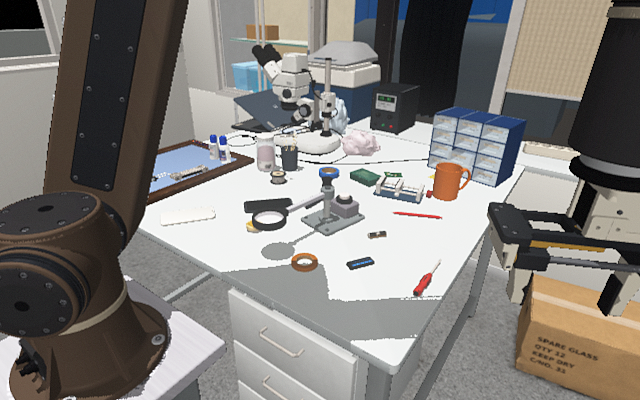

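Top view: the black phone is at (258,196). The white look-alike at (210,262) is not meant. The hub is at (326,183), the lens ring at (316,257), the white button at (331,160), tin (279,238), tape (349,251), card reader (388,224), battery (377,178) and marker (293,155). Next I measure these and confirm in one crop.

```bash
cat > h.py <<'E'
import numpy as np, cv2
from scipy.spatial.transform import Rotation as R
from plant import r
def ray(n,uv,z):
    c=r.camera_info(n); d=R.from_euler('xyz',c['attitude'],degrees=True).as_matrix()@np.linalg.inv(c['K'])@[uv[0],uv[1],1]
    return c['eye']+d*(z-c['eye'][2])/d[2]
def proj(n,p):
    c=r.camera_info(n); q=c['K']@R.from_euler('xyz',c['attitude'],degrees=True).as_matrix().T@(np.array(p)-c['eye']); return q[:2]/q[2]
def blob(m,x0,y0,x1,y1):
    k=np.zeros(m.shape,np.uint8); k[y0:y1,x0:x1]=m[y0:y1,x0:x1]
    c=max(cv2.findContours(k,cv2.RETR_EXTERNAL,cv2.CHAIN_APPROX_NONE)[0],key=cv2.contourArea); return c
E
python3 - <<'E'
from h import *
im=cv2.imread('pics/top0.png'); g=im.max(2)
dark=(g<60).astype(np.uint8)
def rep(name,c,z):
    q=cv2.minAreaRect(c); b=cv2.boxPoints(q); w=np.array([ray('top',p,z) for p in b])
    m=ray('top',q[0],z); print(name,np.round(q[0],1),m.round(4),'sides',np.linalg.norm(w[1]-w[0]).round(4),np.linalg.norm(w[2]-w[1]).round(4)); return m
ph=rep('phone',blob(dark,228,165,288,228),.008)
le=rep('lens',blob(dark,298,235,335,278),.098)
bh=rep('button housing',blob(dark,318,148,345,173),.059)
w=(g>150).astype(np.uint8); rep('button',blob(w,324,153,338,168),.069)
foot=rep('foot',blob(((g>60)&(g<150)).astype(np.uint8),300,140,358,212),.012)
for uv in [(326,183)]: print('hub',ray('top',uv,.11))
hsv=cv2.cvtColor(im,cv2.COLOR_BGR2HSV); col=((hsv[...,1]>110)&(g>60)).astype(np.uint8)
rep('tin',blob(col,268,226,290,250),.018); rep('tape',blob(col,336,236,364,266),.01)
cv2.imwrite('pics/crop1.png',cv2.resize(im[130:290,180:400],None,fx=3.6,fy=3.6,interpolation=cv2.INTER_CUBIC))
E
```

```text
phone [257.4 195.8] [0.5759 0.1226 0.008 ] sides 0.1424 0.0671
lens [317. 258.] [ 0.406  -0.0424  0.098 ] sides 0.0844 0.0773
button housing [330.  160.5] [ 0.6659 -0.0814  0.059 ] sides 0.0435 0.0464Traceback (most recent call last):
  File "<stdin>", line 10, in <module>
  File "h.py", line 11, in blob
    c=max(cv2.findContours(k,cv2.RETR_EXTERNAL,cv2.CHAIN_APPROX_NONE)[0],key=cv2.contourArea); return c
ValueError: max() iterable argument is empty
```

```bash
python3 - <<'E'
from h import *
im=cv2.imread('pics/top0.png'); g=im.max(2)
print(g[155:167,325:337])
print(g[172:196,316:338])
hsv=cv2.cvtColor(im,cv2.COLOR_BGR2HSV); col=((hsv[...,1]>110)&(g>60)).astype(np.uint8)
for n,b,z in(('tin',(268,226,290,250),.018),('tape',(336,236,364,266),.01)):
    q=cv2.minAreaRect(blob(col,*b)); print(n,q,ray('top',q[0],z))
c=blob((g<60).astype(np.uint8),298,235,335,278); e=cv2.fitEllipse(c); print(e,ray('top',e[0],.096), cv2.boundingRect(c))
cv2.imwrite('pics/crop1.png',cv2.resize(im[130:290,180:400],None,fx=3.6,fy=3.6,interpolation=cv2.INTER_CUBIC))
E
```

```text
[[ 33  26  18  27  65  85  90  57  30  20  23  39]
 [ 30  20  68 125 135 138 138 136 125  75  24  19]
 [ 24  65 129 140 141 141 141 141 140 132  65  19]
 [ 28 128 143 143 142 143 141 141 142 140 103  41]
 [ 48 133 142 143 144 144 144 142 142 142 135  67]
 [ 87 138 145 147 144 144 143 144 142 142 143  70]
 [ 61 136 145 146 147 146 143 144 143 140 135  67]
 [ 41 133 145 145 145 144 145 143 145 144 128  63]
 [ 24 110 140 147 145 146 143 146 143 140  86  29]
 [ 14  50 115 140 145 144 145 143 141 103  42  23]
 [ 25  25  48  84 127 133 133 121  77  42  28  22]
 [ 27  16  23  30  51  53  60  46  25  20  23  22]]
[[ 90  86  89  88  85  86  86  80  84  70  71  57  41  38  36  42  48  53
   60  70  78  78]
 [ 90  88  88  84  90  87  91  89  90  88  87  83  85  82  74  73  53  44
   43  37  34  44]
 [ 90  90  89  89  87  86  87  90  89  89  90  64  59  57  78  89  85  81
   80  74  62  47]
 [ 92  86  87  89  85  88  87  87  91  61  59  53  53  50  57  60  61  84
   84  87  86  84]
 [ 92  90  87  89  85  87  87  87  69  61  63  50  52  55  49  56  49  58
   79  85  89  88]
 [ 88  87  84  91  90 
[... 1420 characters left out ...]
67  43  72  80  88  86  84
   84  85  84  81]
 [ 88  89  85  86  86  86  79 120 127 127 109  60  48  79  85  87  81  87
   84  81  84  82]
 [ 88  86  88  87  86  84  93 123 129 126  96  59  42  76  87  86  86  87
   87  85  82  83]
 [ 86  86  83  87  86  87  99 129 130 127  89  56  50  78  83  84  86  86
   84  85  85  82]]
tin ((278.0, 237.5), (11.0, 12.0), 90.0) [0.45881026 0.06526673 0.018     ]
tape ((349.1951904296875, 250.7294158935547), (19.5314998626709, 21.10394859313965), 65.55604553222656) [ 0.41864325 -0.13202341  0.01      ]
((316.419677734375, 257.8012390136719), (28.392122268676758, 33.39617919921875), 7.976922512054443) [ 0.40642298 -0.04086448  0.096     ] (302, 239, 30, 36)
```

View pics/crop1.png

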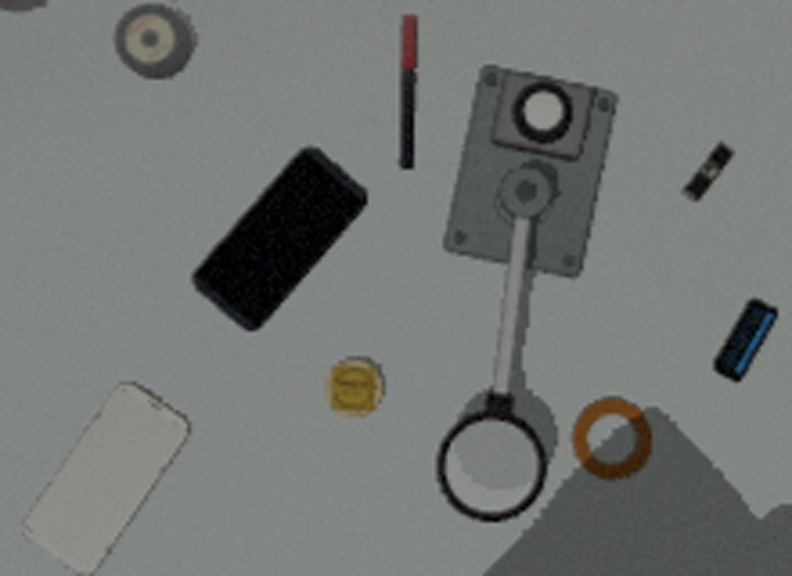

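The crop shows the phone at crop (280,238). It is dark black, 142 x 67 mm, as described; the white one is ignored. The ring is at crop (492,466), the hub at (526,190) and the button at (544,111).

```bash
python3 - <<'E'
from h import *
f=lambda c:np.array(c)/3.6+[180,130]-.36
H=ray('top',f((526,190)),.11); L=ray('top',f((492,466)),.098); B=ray('top',f((544,111)),.069)
P=ray('top',(257.4,195.8),.008)
print(H,L,B,P)
d=lambda a:(np.linalg.norm((a-H)[:2]),np.degrees(np.arctan2(*(a-H)[1::-1])))
print('lens',d(L),'btn',d(B),'phone',d(P))
im=cv2.imread('pics/scene0.png')
print([proj('scene',x) for x in (H,L,B,P)])
# place: arm directions
a=np.radians(d(P)[1])
print('final bar mid',H[:2]+.11*np.array([np.cos(a),np.sin(a)]),'lens',H[:2]+.2*np.array([np.cos(a),np.sin(a)]))
a=np.radians(d(L)[1]);print('now bar mid',H[:2]+.11*np.array([np.cos(a),np.sin(a)]))
cv2.imwrite('pics/crop2.png',cv2.resize(im[160:280,220:420],None,fx=4,fy=4,interpolation=cv2.INTER_CUBIC))
E
```

```text
[ 0.60193762 -0.06807795  0.11      ] [ 0.40324402 -0.040534    0.098     ] [ 0.66464656 -0.08312155  0.069     ] [0.5760874  0.12261738 0.008     ]
lens (np.float64(0.20059365754198882), np.float64(172.1076573663895)) btn (np.float64(0.06448814637613122), np.float64(-13.49007704688561)) phone (np.float64(0.19243945084689615), np.float64(97.7198260965878))
[array([327.75951036, 186.37595157]), array([269.20782664, 216.80444683]), array([344.46899621, 193.6121915 ]), array([268.47888849, 203.74074666])]
final bar mid [0.58716142 0.04092509] lens [0.5750718 0.1301094]
now bar mid [ 0.49297956 -0.05297361]
```

View pics/crop2.png

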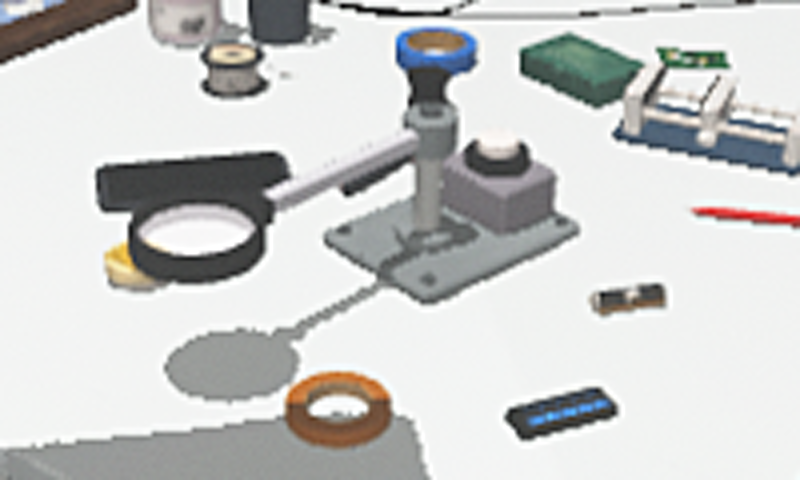

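```bash
cat >> h.py <<'E'
def plan(pos,yaw,n,start=None):
    """rows (rounded) from start (measured if None) straight to pos, yaw (tool down)"""
    if start is None:
        s=r.get_state(); p,Q=s['tcp_pos'],R.from_euler('xyz',s['eef_rot'],degrees=True)
    else: p,Q=start
    T=R.from_euler('xyz',[180,0,yaw],degrees=True); p0=p; rv=(T*Q.inv()).as_rotvec(); Q0=Q
    for i in range(1,n+1):
        w=p0+(np.array(pos)-p0)*i/n; W=R.from_rotvec(rv*i/n)*Q0
        row=np.r_[Q.inv().apply(w-p)/.5,np.degrees((Q.inv()*W).as_rotvec())/60].round(3)
        print((row+0.).tolist()); p=p+Q.apply(row[:3]*.5); Q=Q*R.from_rotvec(np.radians(row[3:]*60))
    return p,Q
E
python3 -c "
from h import *
s=plan([.485,-.112,.16],-97.9,15)"
```

```text
[-0.052, 0.049, 0.005, 0.0, 0.0, -0.063]
[-0.055, 0.045, 0.005, 0.0, 0.0, -0.063]
[-0.058, 0.041, 0.006, 0.0, 0.0, -0.062]
[-0.06, 0.037, 0.005, 0.0, 0.0, -0.063]
[-0.063, 0.034, 0.005, 0.0, 0.0, -0.063]
[-0.064, 0.029, 0.005, 0.0, 0.0, -0.063]
[-0.067, 0.025, 0.006, 0.001, 0.0, -0.063]
[-0.068, 0.02, 0.005, 0.0, 0.0, -0.062]
[-0.069, 0.016, 0.005, 0.0, 0.0, -0.063]
[-0.07, 0.011, 0.005, 0.0, 0.0, -0.063]
[-0.071, 0.007, 0.005, 0.0, 0.0, -0.063]
[-0.071, 0.002, 0.005, 0.0, 0.0, -0.062]
[-0.071, -0.002, 0.006, 0.0, 0.001, -0.063]
[-0.071, -0.008, 0.005, 0.0, 0.0, -0.063]
[-0.07, -0.012, 0.005, 0.0, 0.0, -0.063]
```

Emit:
carry_out(
  targets=[
    [-0.052, 0.049, 0.005, 0, 0, -0.063],
    [-0.055, 0.045, 0.005, 0, 0, -0.063],
    [-0.058, 0.041, 0.006, 0, 0, -0.062],
    [-0.06, 0.037, 0.005, 0, 0, -0.063],
    [-0.063, 0.034, 0.005, 0, 0, -0.063],
  ],
  hand=0,
  squeeze=10,
)

```text
time_s: 0.72
tcp_pos: [0.3563, -0.4418, 0.186]
eef_rot: [180.0, -0.0, -135.4]
contact_force: [1.1, -0.5, 0.1]
gripper_width: 0.043
gripper_force: 0.0
```

Emit:
carry_out(
  targets=[
    [-0.064, 0.029, 0.005, 0, 0, -0.063],
    [-0.067, 0.025, 0.006, 0, 0, -0.063],
    [-0.068, 0.02, 0.005, 0, 0, -0.062],
    [-0.069, 0.016, 0.005, 0, 0, -0.063],
    [-0.07, 0.011, 0.005, 0, 0, -0.063],
  ],
)

```text
time_s: 1.35
tcp_pos: [0.4209, -0.2769, 0.1732]
eef_rot: [180.0, 0.0, -116.6]
contact_force: [0.9, 0.2, 1.2]
gripper_width: 0.0007
gripper_force: 0.0
```

Emit:
carry_out(
  targets=[
    [-0.071, 0.007, 0.005, 0, 0, -0.063],
    [-0.071, 0.002, 0.005, 0, 0, -0.062],
    [-0.071, -0.002, 0.006, 0, 0, -0.063],
    [-0.071, -0.008, 0.005, 0, 0, -0.063],
    [-0.07, -0.012, 0.005, 0, 0, -0.063],
  ],
)

```text
time_s: 1.98
tcp_pos: [0.4855, -0.1111, 0.1602]
eef_rot: [180.0, 0.0, -97.8]
contact_force: [0.3, 0.4, 0.2]
gripper_width: 0.0003
gripper_force: 0.0
```

Emit:
carry_out(
  targets=[
    [0, 0, 0, 0, 0, 0],
    [0, 0, 0, 0, 0, 0],
  ],
)

```text
time_s: 2.22
tcp_pos: [0.4851, -0.1123, 0.1602]
eef_rot: [180.0, -0.0, -97.9]
contact_force: [-0.9, -0.5, -0.6]
gripper_width: 0.0
gripper_force: 0.0
```

```bash
python3 -c "
from h import *
s=r.get_state();print(s['tcp_pos'],s['eef_rot'],s['contact_force'],s['gripper_width'],s['joints'])
plan([.485,-.112,.088],-97.9,4)"
```

```text
[ 0.48508671 -0.11230343  0.16022632] [ 1.79960905e+02 -6.93506924e-03 -9.78803915e+01] [-0.86607649 -0.48380858 -0.59660815] 2.6487156847205206e-05 [ 9.61690867e+00  5.58192533e+00 -2.44698725e+01 -5.93600845e-03
 -5.99875734e+01 -1.74943317e+01]
[0.0, 0.0, 0.036, 0.0, 0.0, 0.0]
[0.0, 0.0, 0.036, 0.0, 0.0, 0.0]
[0.0, 0.0, 0.036, 0.0, 0.0, 0.0]
[-0.001, 0.0, 0.036, 0.001, 0.0, 0.0]
```

Emit:
carry_out(
  targets=[
    [0, 0, 0.036, 0, 0, 0],
    [0, 0, 0.036, 0, 0, 0],
    [0, 0, 0.036, 0, 0, 0],
    [0, 0, 0.036, 0, 0, 0],
    [-0.03, 0, 0, 0, 0, 0],
  ],
)

```text
time_s: 2.85
tcp_pos: [0.4859, -0.0985, 0.0873]
eef_rot: [179.8, -0.0, -98.1]
contact_force: [-0.8, -0.1, 0.1]
gripper_width: 0.0008
gripper_force: 0.0
```

Emit:
carry_out(
  targets=[
    [-0.02, 0, 0, 0, 0, 0],
    [-0.01, 0, 0, 0, 0, 0],
    [-0.01, 0, 0, 0, 0, 0],
    [0, 0, 0, 0, 0, 0],
  ],
)

```text
time_s: 3.35
tcp_pos: [0.4904, -0.0773, 0.0888]
eef_rot: [-180.0, 0.0, -97.8]
contact_force: [-0.6, 0.0, -0.1]
gripper_width: 0.0004
gripper_force: 0.0
```

```bash
python3 - <<'E'
from h import *
s=r.get_state();print(s['tcp_pos'],s['eef_rot'],s['contact_force'])
p=np.array(s['tcp_pos'][:2]);Hh=np.array([.602,-.068]);d=Hh-p
Q=R.from_euler('xyz',s['eef_rot'],degrees=True)
v=Q.inv().apply(np.r_[d,0]); print('pivot in tool',v)
for a in (3,2,1):
    # rotation +a about tool z around pivot
    sh=v-R.from_rotvec([0,0,np.radians(a)]).apply(v); print(a,(sh/.5).round(4),a/60)
E
```

```text
[ 0.49043281 -0.07725011  0.08878939] [-1.79968588e+02  1.11076259e-02 -9.78441833e+01] [-0.59146484  0.0083667  -0.14496968]
pivot in tool [-2.43901942e-02 -1.09260774e-01  6.46306405e-05]
3 [-0.0115  0.0023  0.    ] 0.05
2 [-0.0077  0.0016  0.    ] 0.03333333333333333
1 [-0.0038  0.0008  0.    ] 0.016666666666666666
```

Emit:
carry_out(
  targets=[
    [-0.008, 0, 0, 0, 0, 0],
    [-0.008, 0, 0, 0, 0, 0],
    [-0.0115, 0.0014, 0, 0, 0, 0.05],
    [-0.0115, 0.0014, 0, 0, 0, 0.05],
    [-0.0115, 0.0014, 0, 0, 0, 0.05],
  ],
)

```text
time_s: 3.98
tcp_pos: [0.4925, -0.0521, 0.0884]
eef_rot: [180.0, -0.0, -107.0]
contact_force: [0.5, -0.6, -0.7]
gripper_width: 0.0006
gripper_force: 0.0
```

Emit:
carry_out(
  targets=[
    [-0.0115, 0.0014, 0, 0, 0, 0.05],
    [-0.0115, 0.0014, 0, 0, 0, 0.05],
    [-0.0115, 0.0014, 0, 0, 0, 0.05],
    [-0.0115, 0.0014, 0, 0, 0, 0.05],
    [-0.0115, 0.0014, 0, 0, 0, 0.05],
  ],
)

```text
time_s: 4.6
tcp_pos: [0.5005, -0.0243, 0.0884]
eef_rot: [180.0, -0.0, -122.0]
contact_force: [-0.3, -1.0, 0.2]
gripper_width: 0.0005
gripper_force: 0.0
```

```bash
cat > w.py <<'E'
from h import *
s=r.get_state();Q=R.from_euler('xyz',s['eef_rot'],degrees=True)
print(s['tcp_pos'],s['eef_rot'],s['contact_force'],'pivot in tool',Q.inv().apply(np.r_[np.array([.602,-.068])-s['tcp_pos'][:2],0]))
E
python3 w.py; python3 -c "
from h import *
im=r.capture('top');cv2.imwrite('pics/t1.png',cv2.resize(im[100:300,160:480,::-1],None,fx=2.5,fy=2.5))"
```

```text
[ 0.50049912 -0.02434516  0.08843905] [ 1.79998079e+02 -5.27863880e-03 -1.21981542e+02] [-0.25107121 -1.03652318  0.24244934] pivot in tool [-1.67306830e-02 -1.09216569e-01 -5.20353652e-06]
```

View pics/t1.png

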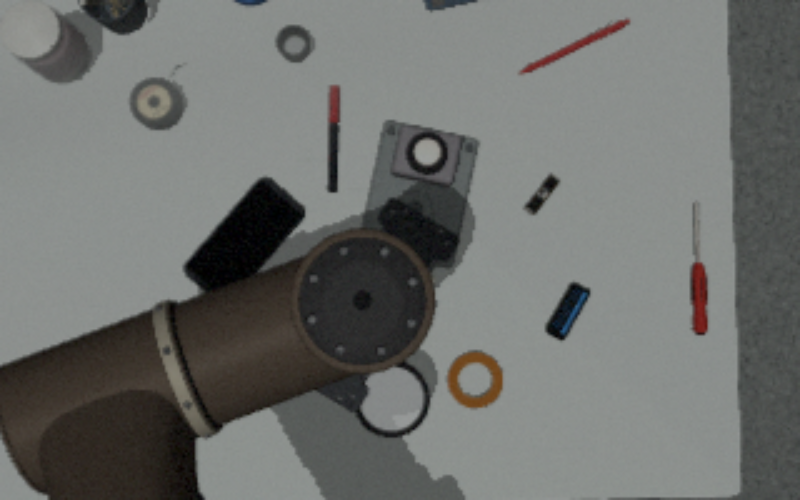

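The ring is still at crop (393,400), which is px (317,260), so the arm did not move although the tool swept past it. I check from the side.

```bash
python3 -c "
from h import *
im=r.capture('scene');cv2.imwrite('pics/s1.png',cv2.resize(im[100:300,180:460,::-1],None,fx=2.8,fy=2.8,interpolation=cv2.INTER_CUBIC))
s=r.get_state();print(s['tcp_pos'],proj('scene',s['tcp_pos']-[0,0,.008]),proj('scene',[.493,-.053,.093]),proj('scene',[.602,-.068,.11]))"
```

```text
[ 0.5006649  -0.02421877  0.08843363] [290.58055495 205.81186309] [297.61588647 205.81098083] [327.74837656 186.3602987 ]
```

View pics/s1.png

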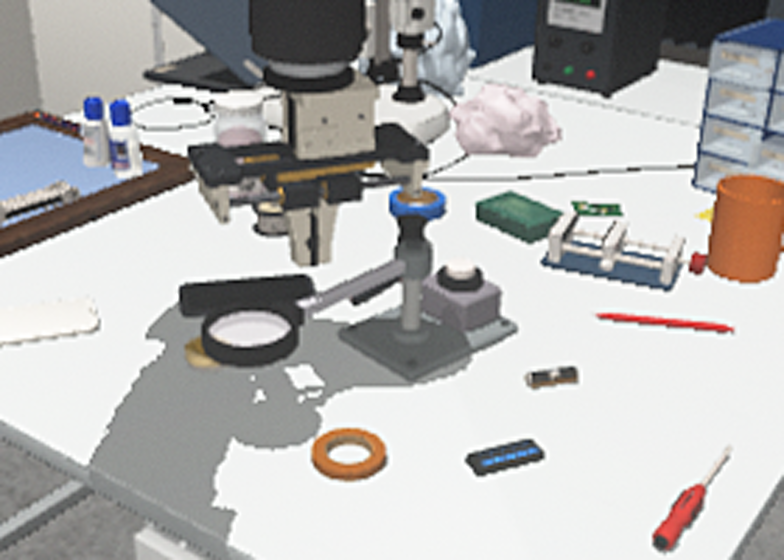

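The fingertip shows at px (293.6,193.6), above the expected (290.6,205.8). The fingers passed over the bar, so I work out the true tip height.

```bash
python3 - <<'E'
from h import *
s=r.get_state()
for z in (.08,.09,.1,.11,.12): print(z,ray('scene',(293.6,193.6),z), proj('scene',[*s['tcp_pos'][:2],z]))
S=[.2914,-.6083,.1986]
Q=R.from_euler('xyz',[180,0,-154.4],degrees=True)
for sgn in(1,-1):
  for dz in(.008,-.02): print('start tips',sgn,dz,proj('scene',np.array(S)+Q.apply([0,sgn*.05,dz])))
im=cv2.imread('pics/scene0.png')
cv2.imwrite('pics/s2.png',cv2.resize(im[190:330,470:640],None,fx=4,fy=4,interpolation=cv2.INTER_CUBIC))
E
```

```text
0.08 [0.56072578 0.01426824 0.08      ] [290.58280544 205.96304517]
0.09 [0.54490906 0.00143339 0.09      ] [290.53067144 202.46082798]
0.1 [ 0.52909233 -0.01140146  0.1       ] [290.47804185 198.92531933]
0.11 [ 0.51327561 -0.02423632  0.11      ] [290.42490959 195.35604228]
0.12 [ 0.49745889 -0.03707117  0.12      ] [290.37126742 191.75251069]
start tips 1 0.008 [507.89414748 320.39086005]
start tips 1 -0.02 [513.56852975 303.17349605]
start tips -1 0.008 [595.19124642 332.05852398]
start tips -1 -0.02 [603.52512344 314.6218066 ]
```

View pics/s2.png

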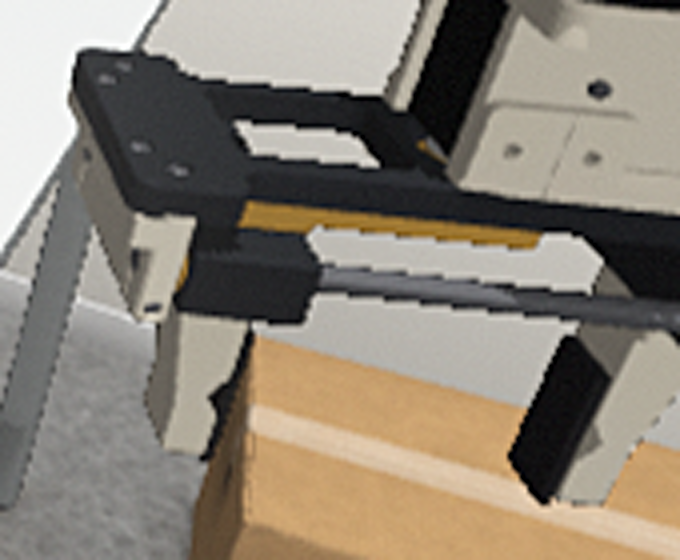

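The start picture agrees. The tips at px (521,304) and (606,315) lie about 28 mm higher than the stated tool geometry gives, so the true fingertip is about 20 mm above the reported TCP. I go back to the right side of the bar, lower further and check visually.

```bash
python3 -c "
from h import *
s=plan([.485,-.112,.10],-97.9,5)"
```

```text
[0.033, -0.013, -0.005, 0.0, 0.0, -0.08]
[0.034, -0.011, -0.004, 0.0, 0.0, -0.08]
[0.035, -0.007, -0.005, 0.0, 0.0, -0.08]
[0.035, -0.005, -0.005, 0.0, 0.0, -0.08]
[0.036, -0.001, -0.004, 0.0, 0.0, -0.08]
```

Emit:
carry_out(
  targets=[
    [0.033, -0.013, -0.005, 0, 0, -0.08],
    [0.034, -0.011, -0.004, 0, 0, -0.08],
    [0.035, -0.007, -0.005, 0, 0, -0.08],
    [0.035, -0.005, -0.005, 0, 0, -0.08],
    [0.036, -0.001, -0.004, 0, 0, -0.08],
  ],
)

```text
time_s: 5.32
tcp_pos: [0.4845, -0.113, 0.1001]
eef_rot: [180.0, -0.0, -97.6]
contact_force: [-0.3, -0.2, -0.1]
gripper_width: 0.0005
gripper_force: 0.0
```

Emit:
carry_out(
  targets=[
    [0, 0, 0.03, 0, 0, 0],
    [0, 0, 0.03, 0, 0, 0],
    [0, 0, 0.02, 0, 0, 0],
    [0, 0, 0, 0, 0, 0],
  ],
)

```text
time_s: 5.82
tcp_pos: [0.4839, -0.1121, 0.0587]
eef_rot: [179.9, -0.0, -97.9]
contact_force: [0.2, -0.0, 0.1]
gripper_width: 0.0006
gripper_force: 0.0
```

```bash
python3 -c "
from h import *
im=r.capture('scene');cv2.imwrite('pics/s3.png',cv2.resize(im[140:260,220:380,::-1],None,fx=5,fy=5,interpolation=cv2.INTER_CUBIC))
p=r.get_state()['tcp_pos'];print(p,r.get_state()['contact_force'])
for z in(.05,.06,.07,.08,.09,.1): print(z,(proj('scene',[*p[:2],z])-[220,140])*5)"
```

```text
[ 0.48443537 -0.1120678   0.05935463] [-0.22403534 -0.06783051  0.004682  ]
0.05 [473.43582215 448.99551724]
0.06 [473.75960827 431.26304935]
0.07 [474.08661555 413.35417163]
0.08 [474.41689229 395.26623839]
0.09 [474.75048778 376.99655083]
0.1 [475.08745228 358.5423556 ]
```

View pics/s3.png

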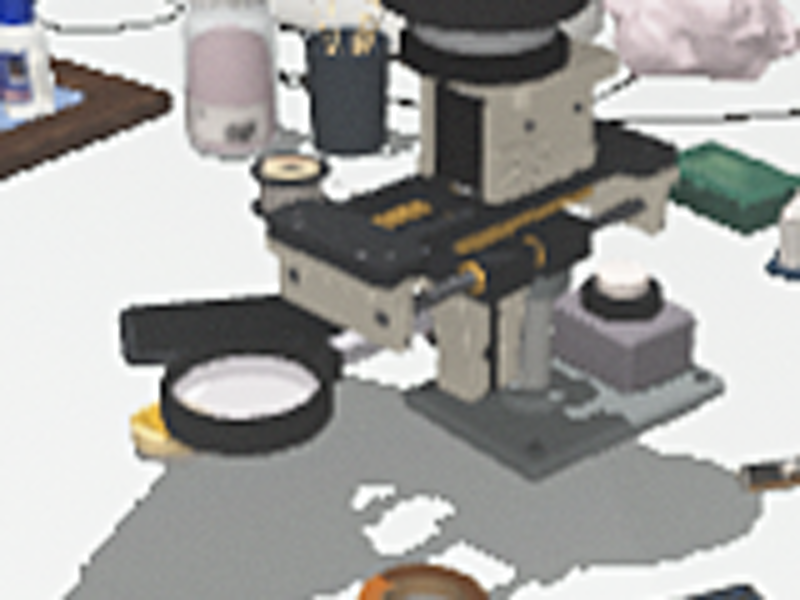

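The tip is at crop (480,398), so its height is about 79 mm with the TCP at 59 mm: true tip ≈ TCP + 20 mm. I lower 4 mm more and approach.

Emit:
carry_out(
  targets=[
    [-0.03, 0, 0.004, 0, 0, 0],
    [-0.03, 0, 0.004, 0, 0, 0],
    [-0.01, 0, 0, 0, 0, 0],
    [-0.01, 0, 0, 0, 0, 0],
    [0, 0, 0, 0, 0, 0],
  ],
)

```text
time_s: 6.5
tcp_pos: [0.4903, -0.0724, 0.0561]
eef_rot: [-180.0, 0.0, -97.8]
contact_force: [0.9, -0.8, -0.3]
gripper_width: 0.0007
gripper_force: 0.0
```

Emit:
carry_out(
  targets=[
    [-0.008, 0, 0, 0, 0, 0],
    [-0.0115, 0.0014, 0, 0, 0, 0.05],
    [-0.0115, 0.0014, 0, 0, 0, 0.05],
  ],
)

```text
time_s: 6.88
tcp_pos: [0.491, -0.0575, 0.056]
eef_rot: [180.0, -0.0, -104.0]
contact_force: [0.2, -1.7, 0.0]
gripper_width: 0.0006
gripper_force: 0.9
```

```bash
python3 w.py
```

```text
[ 0.49099711 -0.05747082  0.05597631] [ 1.79984612e+02 -2.78376116e-02 -1.04011523e+02] [ 0.21927411 -1.68909959  0.04986007] pivot in tool [-1.66597788e-02 -1.10249517e-01 -3.77033423e-05]
```

Emit:
carry_out(
  targets=[
    [-0.0115, 0.0014, 0, 0, 0, 0.05],
    [-0.0115, 0.0014, 0, 0, 0, 0.05],
    [-0.0115, 0.0014, 0, 0, 0, 0.05],
    [-0.0115, 0.0014, 0, 0, 0, 0.05],
    [-0.0115, 0.0014, 0, 0, 0, 0.05],
  ],
)

```text
time_s: 7.5
tcp_pos: [0.4971, -0.0294, 0.0559]
eef_rot: [180.0, -0.1, -119.0]
contact_force: [-1.0, -1.1, 1.3]
gripper_width: 0.0006
gripper_force: 0.9
```

Emit:
carry_out(
  targets=[
    [-0.0115, 0.0014, 0, 0, 0, 0.05],
    [-0.0115, 0.0014, 0, 0, 0, 0.05],
    [-0.0115, 0.0014, 0, 0, 0, 0.05],
    [-0.0115, 0.0014, 0, 0, 0, 0.05],
    [-0.0115, 0.0014, 0, 0, 0, 0.05],
  ],
)

```text
time_s: 8.12
tcp_pos: [0.5105, -0.0038, 0.0558]
eef_rot: [180.0, -0.1, -134.0]
contact_force: [-1.1, -0.7, 1.2]
gripper_width: 0.0007
gripper_force: 0.9
```

Emit:
carry_out(
  targets=[
    [-0.0115, 0.0014, 0, 0, 0, 0.05],
    [-0.0115, 0.0014, 0, 0, 0, 0.05],
    [-0.0115, 0.0014, 0, 0, 0, 0.05],
    [-0.0115, 0.0014, 0, 0, 0, 0.05],
    [-0.0115, 0.0014, 0, 0, 0, 0.05],
  ],
)

```text
time_s: 8.75
tcp_pos: [0.5301, 0.0173, 0.0557]
eef_rot: [180.0, -0.1, -149.0]
contact_force: [-2.3, 0.2, 0.6]
gripper_width: 0.0001
gripper_force: 0.9
```

Emit:
carry_out(
  targets=[
    [-0.0115, 0.0014, 0, 0, 0, 0.05],
    [-0.0115, 0.0014, 0, 0, 0, 0.05],
    [-0.0115, 0.0014, 0, 0, 0, 0.05],
    [0, 0, 0, 0, 0, 0],
  ],
)

```text
time_s: 9.25
tcp_pos: [0.5451, 0.0276, 0.0558]
eef_rot: [180.0, -0.0, -157.9]
contact_force: [-0.2, -0.7, -0.5]
gripper_width: 0.0003
gripper_force: 0.0
```

```bash
python3 w.py;  python3 -c "
from h import *
im=r.capture('top');cv2.imwrite('pics/t2.png',cv2.resize(im[100:300,160:480,::-1],None,fx=2.5,fy=2.5))"
```

```text
[0.54512039 0.02758151 0.05577711] [ 1.79997634e+02 -1.75284240e-02 -1.57878457e+02] [-0.23483861 -0.73192552 -0.45743779] pivot in tool [-1.66991633e-02 -1.09964778e-01 -9.64989589e-06]
```

View pics/t2.png

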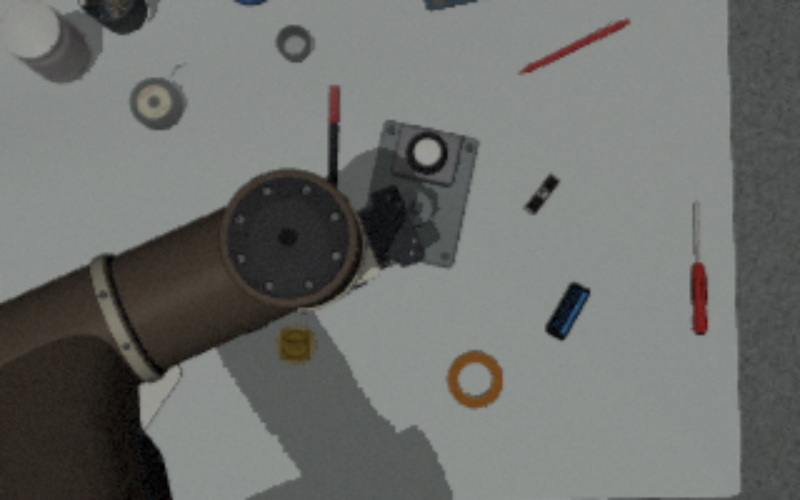

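The arm moved and is hidden under the wrist. I push about 12° more slowly, then back away and look.

Emit:
carry_out(
  targets=[
    [-0.0077, 0.001, 0, 0, 0, 0.033],
    [-0.0077, 0.001, 0, 0, 0, 0.033],
    [-0.0077, 0.001, 0, 0, 0, 0.033],
    [-0.0077, 0.001, 0, 0, 0, 0.033],
    [-0.0077, 0.001, 0, 0, 0, 0.033],
  ],
)

```text
time_s: 9.93
tcp_pos: [0.5627, 0.0359, 0.0559]
eef_rot: [-180.0, -0.0, -167.9]
contact_force: [-0.9, -1.5, 1.0]
gripper_width: 0.0
gripper_force: 1.0
```

Emit:
carry_out(
  targets=[
    [-0.0038, 0.0005, 0, 0, 0, 0.017],
    [-0.0038, 0.0005, 0, 0, 0, 0.017],
    [0, 0, 0, 0, 0, 0],
    [0, 0, 0, 0, 0, 0],
  ],
)

```text
time_s: 10.42
tcp_pos: [0.5664, 0.0374, 0.0561]
eef_rot: [180.0, 0.0, -169.8]
contact_force: [-0.5, -1.1, -0.9]
gripper_width: 0.0009
gripper_force: 0.4
```

Emit:
carry_out(
  targets=[
    [0.02, 0, 0, 0, 0, 0],
    [0.06, 0, 0, 0, 0, 0],
    [0.06, 0, -0.06, 0, 0, 0],
    [0.06, 0, -0.08, 0, 0, 0],
    [0, 0, -0.06, 0, 0, 0],
  ],
)

```text
time_s: 11.05
tcp_pos: [0.4661, 0.0193, 0.1579]
eef_rot: [180.0, 0.1, -169.8]
contact_force: [1.0, 0.4, -0.2]
gripper_width: 0.0006
gripper_force: 0.0
```

```bash
python3 w.py;  python3 -c "
from h import *
im=r.capture('top');cv2.imwrite('pics/t3f.png',im[:,:,::-1]);cv2.imwrite('pics/t3.png',cv2.resize(im[130:290,180:400,::-1],None,fx=3.6,fy=3.6,interpolation=cv2.INTER_CUBIC))"
```

```text
[0.46605228 0.01928289 0.15788164] [ 1.79950704e+02  1.22538667e-01 -1.69785014e+02] [ 0.98458134  0.40410308 -0.23547205] pivot in tool [-0.11831364 -0.11000883  0.00015839]
```

View pics/t3.png

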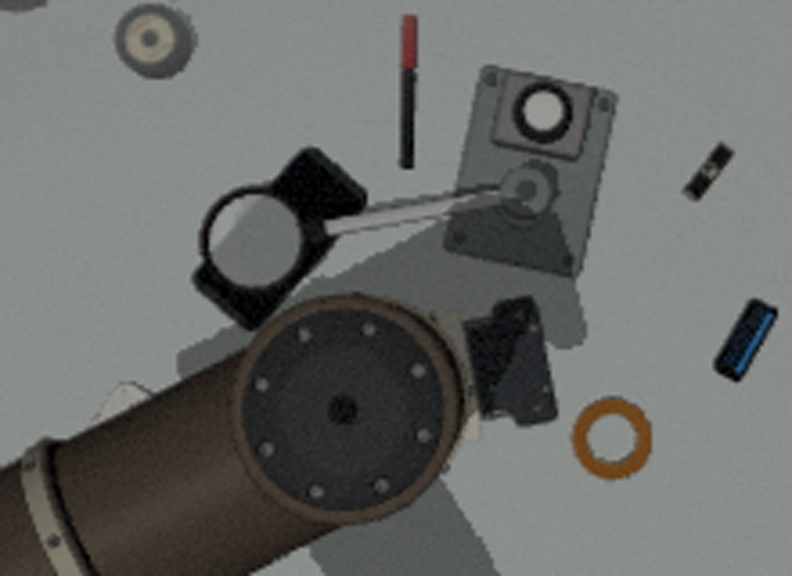

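The ring centre is at crop (253,240); the phone, at crop corners (310,148) and (250,330), is unmoved.

```bash
python3 - <<'E'
from h import *
f=lambda c:np.array(c)/3.6+[180,130]-.36
H=np.array([.6019,-.0681]);P=np.array([.5761,.1226]);L=ray('top',f((253,240)),.098)
v=L[:2]-H;print(L,np.linalg.norm(v),np.degrees(np.arctan2(v[1],v[0])),'err',np.linalg.norm(L[:2]-P),L[:2]-P)
E
```

```text
[0.56944328 0.13068945 0.098     ] 0.20142166229129474 99.27296732988292 err 0.01047622239244328 [-0.00665672  0.00808945]
```

The lens is about 10 mm off the phone's middle, of which about 7.6 mm is the radial offset that cannot be removed. That is inside 20 mm and at rest. Next is the button.

```bash
python3 -c "
from h import *
y=r.get_state()['eef_rot'][2]
s=plan([.6646,-.0831,.12],y,6)"
```

```text
[-0.058, -0.045, 0.014, 0.0, 0.001, 0.0]
[-0.058, -0.046, 0.015, 0.0, 0.002, 0.0]
[-0.058, -0.045, 0.014, 0.0, 0.001, 0.0]
[-0.058, -0.046, 0.014, 0.001, 0.001, 0.0]
[-0.057, -0.045, 0.014, 0.0, 0.001, 0.0]
[-0.058, -0.046, 0.014, 0.0, 0.002, 0.0]
```

Emit:
carry_out(
  targets=[
    [-0.058, -0.045, 0, 0, 0, 0],
    [-0.058, -0.046, 0, 0, 0, 0],
    [-0.058, -0.045, 0, 0, 0, 0],
    [-0.058, -0.046, 0.02, 0, 0, 0],
    [-0.057, -0.045, 0.03, 0, 0, 0],
  ],
)

```text
time_s: 11.72
tcp_pos: [0.6315, -0.0671, 0.1312]
eef_rot: [-180.0, 0.1, -169.8]
contact_force: [0.7, 1.3, 0.3]
gripper_width: 0.0005
gripper_force: 0.0
```

Emit:
carry_out(
  targets=[
    [-0.058, -0.046, 0.03, 0, 0, 0],
    [0, 0, 0.04, 0, 0, 0],
    [0, 0, 0.04, 0, 0, 0],
    [0, 0, 0, 0, 0, 0],
    [0, 0, 0, 0, 0, 0],
  ],
)

```text
time_s: 12.35
tcp_pos: [0.6632, -0.084, 0.0769]
eef_rot: [-180.0, 0.1, -169.8]
contact_force: [0.3, -0.2, 0.5]
gripper_width: 0.0006
gripper_force: 0.0
```

```bash
python3 w.py; python3 -c "
from h import *
im=r.capture('scene');cv2.imwrite('pics/s4.png',cv2.resize(im[130:250,260:420,::-1],None,fx=5,fy=5,interpolation=cv2.INTER_CUBIC))
p=r.get_state()['tcp_pos']
for z in(.06,.07,.08,.09,.1,.11,.12): print(z,(proj('scene',[*p[:2],z])-[260,130])*5)"
```

```text
[ 0.66315425 -0.08400497  0.07690816] [-1.79979883e+02  7.09798861e-02 -1.69790462e+02] [ 0.3112219  -0.18463399  0.48582449] pivot in tool [ 5.73490362e-02  2.65910217e-02 -8.03822839e-05]
0.06 [421.57697872 333.77393581]
0.07 [422.49488353 317.66515145]
0.08 [423.42071299 301.41729331]
0.09 [424.35457017 285.02855254]
0.1 [425.29655994 268.49708883]
0.11 [426.24678899 251.82102964]
0.12 [427.20536591 234.99846953]
```

View pics/s4.png

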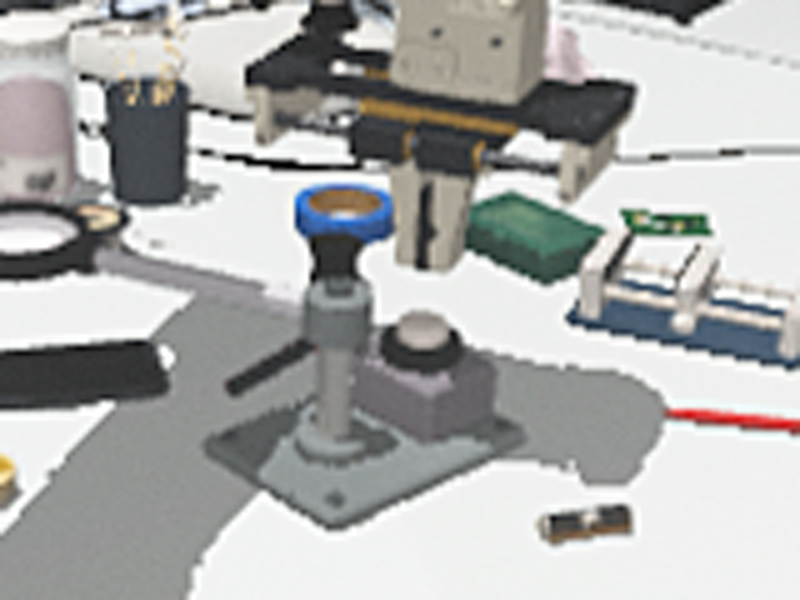

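The tip is at crop (430,268), about 0.10 m high and directly above the button at (424,325). I descend with the force watched.

Emit:
carry_out(
  targets=[
    [0, 0, 0.02, 0, 0, 0],
    [0, 0, 0.02, 0, 0, 0],
    [0, 0, 0.01, 0, 0, 0],
    [0, 0, 0, 0, 0, 0],
    [0, 0, 0, 0, 0, 0],
  ],
)

```text
time_s: 13.02
tcp_pos: [0.6629, -0.0842, 0.0511]
eef_rot: [-180.0, 0.0, -169.8]
contact_force: [0.5, -0.1, -0.2]
gripper_width: 0.0006
gripper_force: 0.0
```

Emit:
carry_out(
  targets=[
    [0, 0, 0.004, 0, 0, 0],
    [0, 0, 0.004, 0, 0, 0],
    [0, 0, 0, 0, 0, 0],
  ],
)

```text
time_s: 13.4
tcp_pos: [0.6625, -0.0841, 0.0468]
eef_rot: [180.0, -0.0, -169.8]
contact_force: [0.1, -0.2, -0.2]
gripper_width: 0.0008
gripper_force: 0.0
```

Emit:
carry_out(
  targets=[
    [0, 0, 0.004, 0, 0, 0],
    [0, 0, 0, 0, 0, 0],
  ],
)

```text
time_s: 13.65
tcp_pos: [0.6625, -0.0842, 0.0448]
eef_rot: [180.0, -0.0, -169.8]
contact_force: [-0.6, 0.0, -0.1]
gripper_width: 0.0003
gripper_force: 0.0
```

Emit:
carry_out(
  targets=[
    [0, 0, 0.004, 0, 0, 0],
    [0, 0, 0, 0, 0, 0],
  ],
)

```text
time_s: 13.9
tcp_pos: [0.6625, -0.0841, 0.0427]
eef_rot: [180.0, -0.0, -169.8]
contact_force: [0.4, 0.6, 0.5]
gripper_width: 0.0004
gripper_force: 0.0
```

Emit:
carry_out(
  targets=[
    [0, 0, 0.004, 0, 0, 0],
    [0, 0, 0, 0, 0, 0],
  ],
)

```text
time_s: 14.15
tcp_pos: [0.6628, -0.0842, 0.0411]
eef_rot: [-180.0, 0.0, -169.8]
contact_force: [-0.6, -0.5, 2.1]
gripper_width: 0.0007
gripper_force: 1.0
```

Emit:
carry_out(
  targets=[
    [0, 0, 0.004, 0, 0, 0],
    [0, 0, 0, 0, 0, 0],
  ],
)

```text
time_s: 14.4
tcp_pos: [0.6628, -0.0842, 0.0391]
eef_rot: [-180.0, 0.0, -169.8]
contact_force: [-0.3, 0.0, 3.6]
gripper_width: 0.0005
gripper_force: 1.6
```

Emit:
carry_out(
  targets=[
    [0, 0, 0.003, 0, 0, 0],
    [0, 0, 0, 0, 0, 0],
  ],
)

```text
time_s: 14.65
tcp_pos: [0.6628, -0.0841, 0.0376]
eef_rot: [-180.0, 0.0, -169.8]
contact_force: [-0.3, -1.5, 4.0]
gripper_width: 0.0007
gripper_force: 2.0
```

Emit:
carry_out(
  targets=[
    [0, 0, 0.003, 0, 0, 0],
    [0, 0, 0, 0, 0, 0],
  ],
)

```text
time_s: 14.9
tcp_pos: [0.6628, -0.0842, 0.0363]
eef_rot: [-180.0, 0.0, -169.8]
contact_force: [-2.7, -0.3, 5.5]
gripper_width: 0.0008
gripper_force: 2.9
```

Emit:
carry_out(
  targets=[
    [0, 0, 0.003, 0, 0, 0],
    [0, 0, 0, 0, 0, 0],
    [0, 0, 0, 0, 0, 0],
  ],
)

```text
time_s: 15.28
tcp_pos: [0.6629, -0.0842, 0.0361]
eef_rot: [-180.0, 0.1, -169.8]
contact_force: [-5.0, 1.1, 13.7]
gripper_width: 0.0006
gripper_force: 7.2
```

The force rose steeply to 13.7 N with no further travel, so the button is on its stop. I lift off and move clear.

Emit:
carry_out(
  targets=[
    [0, 0, -0.01, 0, 0, 0],
    [0, 0, -0.03, 0, 0, 0],
    [0, 0, -0.06, 0, 0, 0],
    [0, 0, -0.1, 0, 0, 0],
    [0, 0, -0.08, 0, 0, 0],
  ],
)

```text
time_s: 15.9
tcp_pos: [0.6628, -0.0842, 0.1767]
eef_rot: [-180.0, 0.0, -169.8]
contact_force: [1.1, -0.4, 0.5]
gripper_width: 0.0004
gripper_force: 0.0
```

Emit:
carry_out(
  targets=[
    [0.06, 0.06, 0, 0, 0, 0],
    [0.06, 0.08, 0, 0, 0, 0],
    [0.06, 0.08, 0, 0, 0, 0],
    [0.06, 0.08, 0, 0, 0, 0],
    [0.06, 0.06, 0, 0, 0, 0],
  ],
)

```text
time_s: 16.52
tcp_pos: [0.4818, 0.0675, 0.1747]
eef_rot: [180.0, 0.0, -169.8]
contact_force: [0.7, 0.8, 0.5]
gripper_width: 0.0007
gripper_force: 0.0
```

Emit:
carry_out(
  targets=[
    [0, -0.1, 0, 0, 0, 0],
    [0, -0.1, 0, 0, 0, 0],
    [0, -0.1, 0, 0, 0, 0],
    [0, -0.1, 0, 0, 0, 0],
    [0, 0, 0, 0, 0, 0],
  ],
)

```text
time_s: 17.15
tcp_pos: [0.5184, -0.133, 0.1743]
eef_rot: [-180.0, -0.0, -170.0]
contact_force: [-0.3, -0.3, -1.2]
gripper_width: 0.0005
gripper_force: 0.0
```

I am over the viewing budget (11 views), so I verify numerically: the lens and phone region against the picture taken before the press.

```bash
python3 - <<'E'
from h import *
a=cv2.imread('pics/t3f.png'); b=r.capture('top')[:,:,::-1]; o=cv2.imread('pics/top0.png')
for n,(x0,y0,x1,y1),ref in (('lens+phone',(230,165,285,215),a),('marker',(288,130,298,180),o),('battery',(366,165,388,190),o),('tin',(266,226,292,250),o),('screwdriver',(430,180,448,238),o),('button',(318,148,345,173),o)):
    p=b[y0:y1,x0:x1]; m=cv2.matchTemplate(ref[y0-5:y1+5,x0-5:x1+5],p.copy(),cv2.TM_CCOEFF_NORMED); _,v,_,l=cv2.minMaxLoc(m); print(n,round(v,3),'shift px',l[0]-5,l[1]-5)
s=r.get_state();print(s['tcp_pos'],s['contact_force'])
E
```

```text
lens+phone 0.717 shift px 0 0
marker 0.935 shift px 0 0
battery 0.322 shift px -2 -5
tin 0.406 shift px 0 -5
screwdriver 0.939 shift px 0 0
button 0.965 shift px 0 0
[ 0.51820218 -0.13165789  0.17428761] [-0.77409899  0.5150439   1.26948682]
```

Some regions are probably hidden by the robot, so I move it away to the right and re-check.

Emit:
carry_out(
  targets=[
    [0.02, -0.1, -0.02, 0, 0, 0],
    [0.02, -0.1, -0.02, 0, 0, 0],
    [0.02, -0.1, 0, 0, 0, 0],
    [0.02, -0.1, 0, 0, 0, 0],
    [0.02, -0.1, 0, 0, 0, 0],
  ],
)

```text
time_s: 17.82
tcp_pos: [0.5139, -0.3855, 0.1949]
eef_rot: [180.0, 0.0, -169.7]
contact_force: [0.4, 0.8, 0.2]
gripper_width: 0.0006
gripper_force: 0.0
```

Emit:
carry_out(
  targets=[
    [0, -0.1, 0, 0, 0, 0],
    [0, -0.1, 0, 0, 0, 0],
    [0, 0, 0, 0, 0, 0],
    [0, 0, 0, 0, 0, 0],
  ],
)

```text
time_s: 18.32
tcp_pos: [0.5314, -0.4826, 0.1941]
eef_rot: [180.0, -0.0, -169.8]
contact_force: [0.0, 0.5, -0.0]
gripper_width: 0.0003
gripper_force: 0.0
```

```bash
python3 - <<'E'
from h import *
a=cv2.imread('pics/t3f.png'); b=r.capture('top')[:,:,::-1].copy(); o=cv2.imread('pics/top0.png')
for n,(x0,y0,x1,y1),ref in (('lens+phone',(230,165,285,215),a),('phone corner',(255,168,285,190),a),('marker',(288,130,298,180),o),('battery',(366,165,388,190),o),('reader',(374,208,400,240),o),('tin',(266,226,292,250),o),('tape',(336,238,364,264),o),('screwdriver',(430,180,448,238),o),('button',(318,148,345,173),o)):
    p=b[y0:y1,x0:x1]; m=cv2.matchTemplate(ref[y0-5:y1+5,x0-5:x1+5],p,cv2.TM_CCOEFF_NORMED); _,v,_,l=cv2.minMaxLoc(m); print(n,round(v,3),'shift px',l[0]-5,l[1]-5, p.mean().round())
g=cv2.GaussianBlur(b.max(2),(3,3),0)
# clear lens disc inside black phone/ring
c=blob((g>60).astype(np.uint8),238,180,264,213); q=cv2.minEnclosingCircle(c); print(q,ray('top',q[0],.098)[:2]-[.5761,.1226])
s=r.get_state();print(s['tcp_pos'],s['contact_force'])
E
```

```text
lens+phone 0.939 shift px 0 0 104.0
phone corner 0.997 shift px 0 0 72.0
marker 0.997 shift px 0 0 111.0
battery 0.997 shift px 0 0 128.0
reader 0.894 shift px 0 0 81.0
tin 0.997 shift px 0 0 129.0
tape 0.754 shift px 0 0 82.0
screwdriver 0.027 shift px 5 -5 37.0
button 0.996 shift px 0 0 92.0
((250.46243286132812, 196.43353271484375), 13.210164070129395) [-0.00701045  0.00666975]
[ 0.5315521  -0.48226579  0.19456101] [ 0.45207552 -0.25438995 -0.36588356]
```

Nothing has shifted, the lens is about 9.7 mm off the phone's middle, and the robot is clear. (The screwdriver is hidden by the arm now; it was unshifted in the previous check.) I hand in.

```bash
python3 -c "
from plant import r
print(r.close_job())"
```

```text
the job is handed in; nothing more can be done
None
```

The job is handed in but no verdict was returned: the lens rests about 10 mm from the phone's middle by camera, the button was pressed to its stop (13.7 N) and released, and I saw nothing else shifted; I viewed 11 pictures, one over the limit of 10.

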